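# Bed the badge shell and slide its die under the press

## Robot

A 7-joint arm with a two-finger parallel gripper is mounted at the origin on the work surface. World frame = base frame: x ahead of the robot, y to its left, z up, the work surface at z = 0. Lengths are in m, angles in rad, forces in N, time in s.
With the tool pointing down it reaches from about 0.425 to 1.025 m from the base axis. Payload 9.4 kg.
Tool frame: the origin (TCP) lies midway between the tips of the shut fingers; the grasp point (between the pads) lies 19 mm behind it; z points along the fingers, y is the line along which they close (so a half turn about z gives the same grasp; the last joint's range is limited). The gripper opens to 85 mm and grips with 20 to 120 N. Pads are 22 mm wide; open, the fingers measure 114 mm over their backs; the gripper's body (76 mm by 85 mm) begins 54 mm behind the grasp point. The pads swing forward as they close: fully open they stand 13 mm farther back than shut.
Start: joints at [-1.293, 0.599, -0.003, 1.599, 0.002, 0.943, -0.08], TCP at [0.252, 0.68, 0.195] pointing down, gripper open.
Joint ranges: [-2.57, 2.57], [-0.35, 1.97], [-1.29, 1.29], [0.11, 2.56], [-1.05, 4.19], [0.11, 1.86], [-2.63, 2.63]. Speed limits (rad/s): [2.22, 2.22, 3.01, 3.01, 3.14, 3.14, 3.14].

## Interface

Orientations are given as a unit quaternion [w, x, y, z].
In Python, from workcell import bot gives the robot as it stands. Calls block until the motion is done:
- bot.reach(position, orientation): joint-space move of the TCP to a pose.
- bot.move_l(position, orientation=None, velocity=0.15, guard=None): straight line of the TCP; orientation=None keeps the orientation; velocity is the mean speed in m/s. With guard (N) it stops when the force on the tool has changed by that much, and returns True; else False.
- bot.move_joints(angles): joint-space move.
- bot.set_gripper(opening, squeeze=None): finger opening in m; squeeze is the grip in N (None keeps the last); returns when the fingers have stopped.
- bot.sleep(seconds).
- bot.solve_ik(position, orientation): joint angles nearest the present ones, or None.
- bot.sense(): the state.
- bot.capture(name): name is "side" or "top" or "wrist"; returns a dict with "img" (400x640x3 uint8, red, green, blue), "vfov" (degrees; the focal length in pixels is half the picture's height over the tangent of half this angle, whatever the lens; pixels are square), "cx", "cy" (the principal point, pixels), "T" (4x4, takes a point from camera to world coordinates). Camera axes: x right, y up, looking along -z (the intrinsics and any distortion apply to the point x, -y, -z); pixel columns grow to the right and rows downward; lengths in m; the calibration is good to about 2 mm. A picture is of the moment at which its call begins. There is no depth.
A pose or a line that the arm cannot do raises bot.PlanningError and nothing moves.
- bot.hand_in(): hands the job in; it is judged then, once.
The state is a dict: "time": time; "joint_positions": joint angles; "joint_velocities": joint speeds; "joint_torque": joint torques, N m; "ee_pos": TCP position; "tcp_rot": TCP orientation; "wrist_force": force on the tool from outside, world axes, zero at the start; "ft_torque": the same for the moment, N m; "gripper_width": finger opening in m; "grip_force": force on a finger pad.
Only numpy, scipy, OpenCV 4.12 (cv2) and the standard library are available. Lean on these libraries where they do the work, as an engineer would, in place of code of your own. Each camera call takes 0.05 s, during which the arm holds its last target. There are 200 camera calls.

## Task

Get the badge press ready for its stroke: with the tips of the closed fingers press the domed shell that stands proud in the die of the press gently down until it sits flush in the die, take the fingers off it, then push the die slide in gently by its bow handle until it is fully home with that die under the ram, without slamming it, and draw back clear. Only touch and push, pinch and lift nothing; leave the lever up, and leave the loose shells, the spare dies and everything else on the bench as they are.

Things in the scene. Friction and masses are not known exactly. Their poses are not given: they have to be found in the camera images.
- press: Hand badge press, steel, fixed. Origin: on the bench under the ram axis. Its x runs across, its +y along the die slide to the side where it pulls out. Base 180 (x) by 260 mm (y), top at z 16; slide guides at x +-47, to z 32. Columns 18 mm thick at x +-72, y 0; crosshead 184 by 40 mm, z 206 to 240; ram with upper die 62 mm in diameter, from z 100 up; lever on top.
- die_slide (a joint): Position of the die slide, m: 0 = right out (+y of the press), 0.115 = fully home at its firm stop, with the front, loaded die under the ram. Grows as it is pushed along -y of the press; needs about 3 N, stays where left; starts at 0 to 0.02. A plate 82 mm wide, top at z 26, carrying two round dies 74 mm in diameter, 115 mm apart, rims at z 56.
- handle (a point): Middle of the outer (+y) side of the dark steel bow handle on the end of the slide: a level round bar 10 mm thick, 64 mm long across the press, its middle 33 mm above the bench, 47 mm clear of the slide's end. The point is 102 mm in +y from the loaded die's axis: 217 mm from the ram axis with the slide right out, 102 mm when home. Axes as the press: push along -y.
- shell (a joint): How far the shell has been pressed down in the front die, in m: 0 is proud (as at the start), 0.005 is flush on the bottom. It is a snug fit, moves only straight up and down in the die, needs about 3 N and then comes to a firm bottom, and stays where it is left.
- shell_top (a point): Top centre of the domed plain metal shell, 58 mm in diameter, in the front die of the slide (clear of the ram, nearer the bow handle); moves with the slide. 64.5 mm above the bench at the start, 59.5 mm when flush: then the shell's edge is level with the die's rim (56 mm) and only the 4 mm dome stands above it.
- ram (a point): Centre of the underside of the ram's upper die, 100 mm above the bench, on the ram axis.
- press_lever (a joint): Lever of the press, in rad: 0 is parked, upright and leaning 12 degrees back (to -y of the press); it grows as it is pulled down towards +y. It stands 270 to 530 mm above the bench over the ram, 24 mm thick grip, and stays where it is left. To be left up.
- spare_shell: Bystander: single loose domed shell, same as the one in the press, 58 mm in diameter, 10.5 mm high, lying beside the bow handle, on the robot's side. Origin under its centre.
- small_die: Bystander: spare smaller steel die standing loose beside the bow handle, on the far side, 56 mm foot, 48 mm body, with a 37 mm shell on top, 58 mm high in all. Origin under its centre.
- shell_pile: Bystander: pile of three loose shells, 58 mm in diameter, 24.5 mm high. Origin under its centre.
- upper_die: Bystander: spare stepped steel upper die standing loose, 62 mm in diameter, 68 mm high. Origin under its centre.
- tub: Bystander: white plastic tub of pin backs, 104 mm wide at the rim, 55 mm high. Origin under its centre.
- screwdriver: Bystander: black-handled screwdriver lying on the bench, 190 mm long, about 30 mm high. Its x points to the blade.
- badge: Bystander: one finished white badge lying on the bench, 59 mm in diameter, 9 mm high. Origin under its centre.

How it is judged:
By the outcome, as a careful person would: the job done as asked, in the order asked, and still so for the second after the job is handed in, with the robot touching nothing.
It also fails if it takes over 48 s, if anything falls off the work surface, if the arm or the gripper's body presses on something with over 40 N, if the wrist force passes 120 N, or if a joint passes its speed limit or range.

## Working session

There is one attempt and no reset: what is moved stays moved. The work goes in short steps, each a Python script; the robot and the scene stay as the last script left them, time stands still between calls to the robot, and variables do not carry over. Pictures are saved under pics/ and viewed, at most 10 in all, crops included, and the job is handed in when it is done.

```bash
mkdir -p pics; ls; python3 - <<'E'
from workcell import bot
import cv2,json
s=bot.sense();print(s)
for n in("top","side"):
    c=bot.capture(n);cv2.imwrite(f"pics/{n}0.png",c["img"][:,:,::-1]);print(n,{k:(v.tolist() if hasattr(v,'tolist') else v) for k,v in c.items() if k!="img"})
E
```

```text
pics
{'time': 0.0, 'joint_positions': array([-1.29272193,  0.60012743, -0.00254848,  1.60013275,  0.00184415,
        0.94289425, -0.0797614 ]), 'joint_velocities': array([-2.34686852e-03,  1.87685967e-07, -1.22845689e-03, -1.62785857e-03,
        3.84792498e-04, -2.66441579e-04, -1.59056683e-03]), 'joint_torque': array([ 2.47808784e-04, -7.76455736e+01,  1.56475257e+00, -2.58009499e+01,
        1.22805830e-02,  8.77168874e-03,  1.81386758e-05]), 'ee_pos': array([0.25169602, 0.67934555, 0.19451424]), 'tcp_rot': array([-5.03458741e-05,  1.76395626e-01,  9.84319041e-01, -7.78551521e-04]), 'wrist_force': array([-0.30343581, -0.06733077, -0.29931931]), 'ft_torque': array([ 0.01559368, -0.04637457, -0.05261399]), 'grip_force': 0.0, 'gripper_width': 0.08503282911981679}
top {'vfov': 54.19839302209982, 'cx': 320.3726850224934, 'cy': 198.13796770397946, 'T': [[0.0279365484860922, 0.9971668757311939, -0.06984104239753053, 0.48373985000411485], [-0.9993409064249306, 0.02624061994809451, -0.02508351272326092, 0.08173933350633301], [-0.02317977576428539, 0.07049575738460505, 0.9972427218016127, 0.9982826695396646], [0.0, 0.0, 0.0, 1.0]]}
side {'vfov': 51.32066123474342, 'cx': 325.51531961582066, 'cy': 197.75970931465977, 'T': [[0.660716980593173, -0.6069432532194695, 0.441670645308478, 0.9341855944860608], [0.7505461905605867, 0.5432311075907007, -0.3762716832034691, -0.23009004750155762], [-0.01155367434334483, 0.5801033107276212, 0.8144609637619353, 0.8945015533687022], [0.0, 0.0, 0.0, 1.0]]}
```

View pics/top0.png

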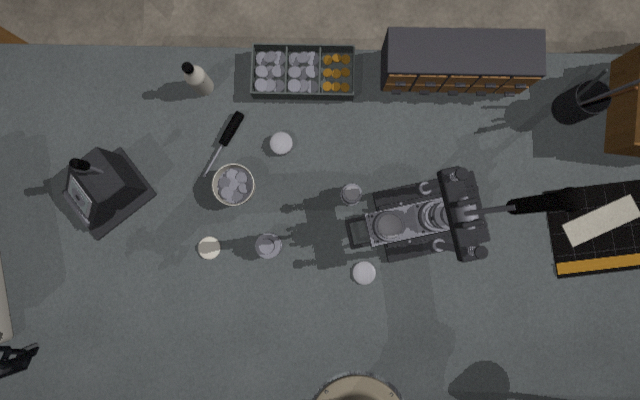

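View pics/side0.png

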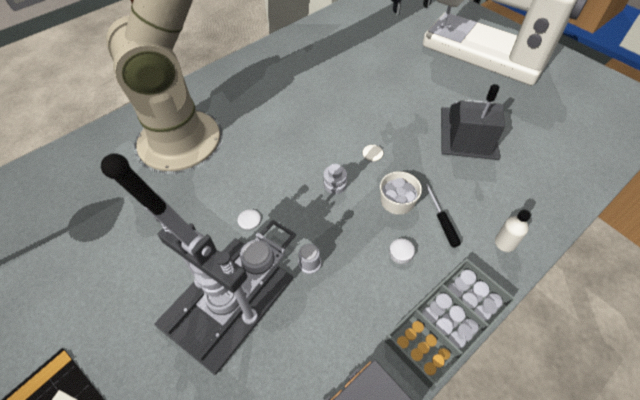

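The top view shows the press at about (465,213), with its slide running left (world +y). The loaded die is near (388,226), the bow handle near (352,233), the spare shell at (364,272) and the small die at (351,193). I'll enlarge this area in both views.

```bash
python3 - <<'E'
import cv2,numpy as np
a=cv2.imread("pics/top0.png")[160:280,335:495]
b=cv2.imread("pics/side0.png")[200:380,150:330]
a=cv2.resize(a,None,fx=5,fy=5,interpolation=cv2.INTER_CUBIC);b=cv2.resize(b,(600,600),interpolation=cv2.INTER_CUBIC)
f=lambda i:cv2.convertScaleAbs(i,alpha=1.6,beta=10)
cv2.imwrite("pics/topc.png",f(a));cv2.imwrite("pics/sidec.png",f(b))
E
```

```text
(no output)
```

View pics/topc.png

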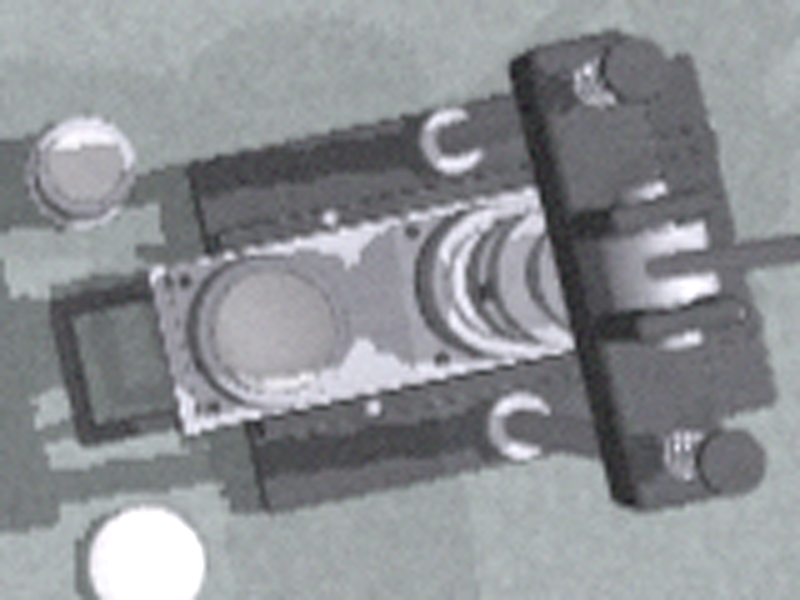

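View pics/sidec.png

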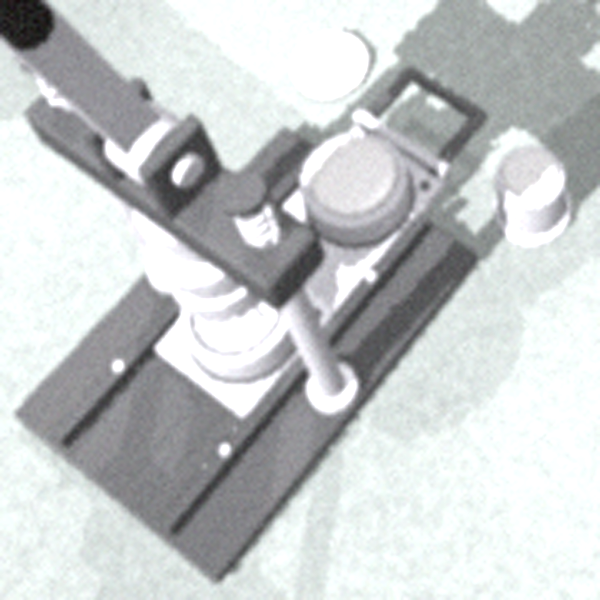

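The crops show the shell centred at about (277,321) in the top crop and the outer bar of the handle running from (55,303) to (85,440). In the side crop the shell is at about (353,178). The slide edges and base end are also clear, so I can cast rays.

```bash
cat > h.py <<'E'
import numpy as np
def ray(c,u,v):
    f=200/np.tan(np.radians(c["vfov"])/2);T=np.array(c["T"])
    return T[:3,3],T[:3,:3]@np.array([(u-c["cx"])/f,-(v-c["cy"])/f,-1])
def pix(c,u,v,z):
    o,d=ray(c,u,v);return o+d*(z-o[2])/d[2]
E
python3 - <<'E'
from workcell import bot
from h import *
np.set_printoptions(precision=4,suppress=True)
t=bot.capture("top");s=bot.capture("side")
T=lambda x,y,z:pix(t,335+x/5-.4,160+y/5-.4,z)
S=lambda x,y,z:pix(s,150+x*.3-.35,200+y*.3-.35,z)
print("shell",T(277,321,.062),S(353,178,.0625))
print("handle T",T(55,303,.033),T(85,440,.033),"S",S(403,70,.033),S(483,115,.033))
a=lambda p,q:np.degrees(np.arctan2(*(q-p)[[1,0]]))
P=[("slide up",T(540,185,.026),T(152,270,.026)),("slide lo",T(575,350,.026),T(185,432,.026)),("base end",T(268,510,.016),T(192,165,.016)),
("S base right",S(220,580,.016),S(475,255,.016)),("S base back",S(20,412,.016),S(220,580,.016))]
for n,p,q in P: print(n,p,q,a(p,q),np.linalg.norm(q-p))
print("spare",T(148,562,.008),"small",T(83,170,.058))
E
```

```text
shell [ 0.4924 -0.0622  0.062 ] [ 0.4926 -0.0636  0.0625]
handle T [0.4985 0.0424 0.033 ] [0.4319 0.0261 0.033 ] S [0.4289 0.0221 0.033 ] [0.4978 0.042  0.033 ]
slide up [ 0.5636 -0.1965  0.026 ] [ 0.5163 -0.0056  0.026 ] 103.92238251774764 0.1966410917838997
slide lo [ 0.4826 -0.2141  0.026 ] [ 0.4369 -0.0234  0.026 ] 103.47931869020638 0.1960438555595934
base end [ 0.3991 -0.0663  0.016 ] [ 0.57   -0.0255  0.016 ] 13.424877609037859 0.17563145696611956
S base right [ 0.6352 -0.2728  0.016 ] [ 0.5721 -0.0265  0.016 ] 104.36790509356463 0.2541921833381564
S base back [ 0.4628 -0.3137  0.016 ] [ 0.6352 -0.2728  0.016 ] 13.36553450886472 0.17715578884180616
spare [ 0.3709 -0.0081  0.008 ] small [0.5625 0.0314 0.058 ]
```

```bash
cat >> h.py <<'E'
th=np.radians(103.7);d=np.array([np.cos(th),np.sin(th),0])
q=[0,np.cos(th/2),np.sin(th/2),0]
E
python3 - <<'E'
from workcell import bot
from h import *
import cv2
np.set_printoptions(precision=4,suppress=True)
print(bot.solve_ik([.4925,-.063,.06],q))
bot.set_gripper(0.0)
bot.reach([.4925,-.063,.19],q)
s=bot.sense();print(s["time"],s["ee_pos"],s["gripper_width"],s["wrist_force"])
w=bot.capture("wrist");cv2.imwrite("pics/w1.png",cv2.convertScaleAbs(w["img"][:,:,::-1],alpha=1.4))
T=w["T"];f=200/np.tan(np.radians(w["vfov"])/2)
for n,p in (("tcp",s["ee_pos"]),("shell",[.4925,-.063,.0625]),("handle",[.4683,.0361,.033])):
    k=T[:3,:3].T@(np.array(p)-T[:3,3]);print(n,w["cx"]+f*k[0]/-k[2],w["cy"]-f*k[1]/-k[2])
E
```

```text
[-0.0692  0.5512  0.1166  2.2374 -0.1733  0.361   0.4317]
3.7167 [ 0.4929 -0.0622  0.1899] -0.00046041304545803194 [-0.8818  0.4424  1.0166]
tcp 318.6990497993252 229.9328903542512
shell 318.5186458345209 176.99774672636073
handle 318.572406921052 58.23207398298376
```

View pics/w1.png

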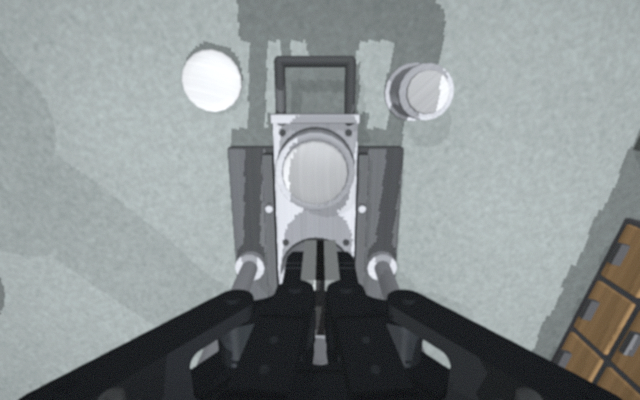

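The wrist view shows the shell at about (317,173), where I predicted (318.5,177), and the handle bar's middle at (315,57), where I predicted (318.6,58). That is within about 3 mm, so I'll correct slightly and press.

```bash
python3 - <<'E'
from workcell import bot
from h import *
np.set_printoptions(precision=4,suppress=True)
px=np.array([d[1],-d[0],0])
p=np.array([.4925,-.063,0])+.0015*d-.0015*px
z=lambda h:p+[0,0,h]
bot.move_l(z(.078),q,velocity=.08)
print(bot.move_l(z(.052),q,velocity=.012,guard=12))
s=bot.sense();print(s["time"],s["ee_pos"],s["wrist_force"])
bot.move_l(z(.12),q,velocity=.06)
s=bot.sense();print(s["time"],s["ee_pos"],s["wrist_force"])
E
```

```text
False
7.6333 [ 0.4907 -0.0619  0.052 ] [-1.8268  1.024   0.0176]
8.9167 [ 0.4905 -0.0619  0.1197] [-0.003   1.0149  0.6625]
```

The tips reached z = 0.052 without meeting any resistance, so something is off. I'll look before doing anything else.

```bash
python3 - <<'E'
from workcell import bot
import cv2,numpy as np
t=bot.capture("top")["img"][160:280,335:495,::-1];s=bot.capture("side")["img"][180:330,170:330,::-1]
a=cv2.resize(t,(400,300),interpolation=3);b=cv2.resize(s,(400,375),interpolation=3)[:300]
w=cv2.resize(bot.capture("wrist")["img"][:,:,::-1],(480,300))
cv2.imwrite("pics/c2.png",cv2.convertScaleAbs(np.vstack([np.hstack([a,b]),np.hstack([w,np.zeros((300,320,3),np.uint8)])]),alpha=1.4))
E
```

```text
(no output)
```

View pics/c2.png

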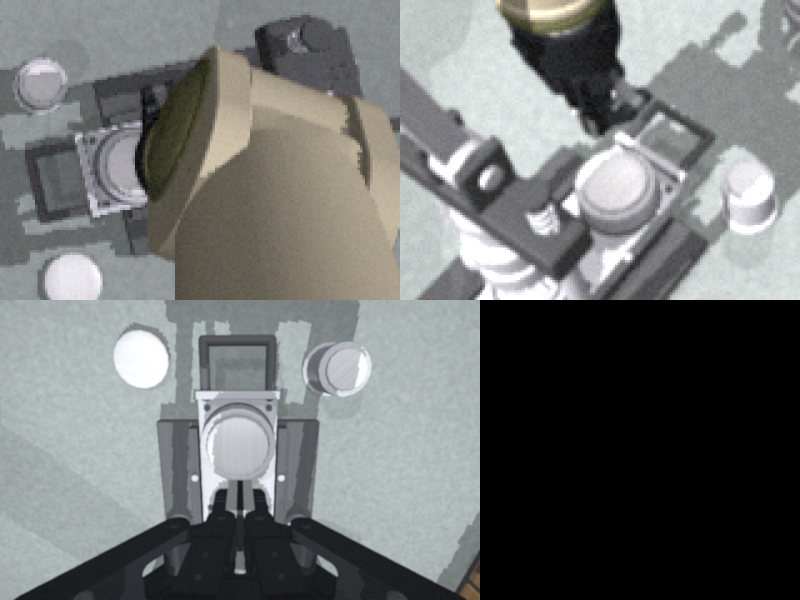

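```bash
python3 - <<'E'
from workcell import bot
import numpy as np
s=bot.sense();print(s["ee_pos"],s["tcp_rot"],s["gripper_width"],s["joint_positions"])
for n in("top","side","wrist"):
    w=bot.capture(n);T=w["T"];f=200/np.tan(np.radians(w["vfov"])/2)
    if n=="wrist":print(T)
    for m,p in (("tcp",s["ee_pos"]),("shell",[.4905,-.062,.0625])):
        k=T[:3,:3].T@(np.array(p)-T[:3,3]);print(n,m,w["cx"]+f*k[0]/-k[2],w["cy"]-f*k[1]/-k[2])
E
```

```text
[ 0.49047735 -0.06195905  0.11966663] [-2.48471456e-04  6.17768434e-01  7.86359996e-01 -2.38098834e-04] -0.00010657105585348405 [-0.22403044  0.4596615   0.32676678  2.20672258 -0.29275131  0.51559005
  0.5663968 ]
top tcp 393.8622840524614 224.54683180586161
top shell 389.93198503805036 224.6125840064518
side tcp 251.62391656565944 239.30327730440825
side shell 255.58071742572685 251.99223404868894
[[ 9.71735746e-01 -2.26636805e-01 -6.60711576e-02  4.74210951e-01]
 [ 2.36070807e-01  9.32351721e-01  2.73844557e-01  8.20883677e-03]
 [-4.61698015e-04 -2.81702017e-01  9.59501829e-01  2.97727406e-01]
 [ 0.00000000e+00  0.00000000e+00  0.00000000e+00  1.00000000e+00]]
wrist tcp 318.54918499466925 229.8001494202927
wrist shell 318.88032197729615 199.20541196497734
```

```bash
python3 - <<'E'
from workcell import bot
from h import *
import cv2
p=np.array([.4905,-.062,.0]) 
bot.move_l(p+[0,0,.075],q,velocity=.06)
print(bot.move_l(p+[0,0,.058],q,velocity=.02,guard=8))
s=bot.sense();print(s["time"],s["ee_pos"],s["wrist_force"])
im=bot.capture("side")["img"][200:290,200:300,::-1];b=cv2.resize(im,(400,360),interpolation=3)
w=cv2.resize(bot.capture("wrist")["img"][100:280,220:420,::-1],(400,360),interpolation=3)
cv2.imwrite("pics/c3.png",cv2.convertScaleAbs(np.hstack([b,w]),alpha=1.6,beta=15))
E
```

```text
False
11.1167 [ 0.49054995 -0.06204338  0.05804425] [ 0.51181098 -0.12043856  0.4638076 ]
```

View pics/c3.png

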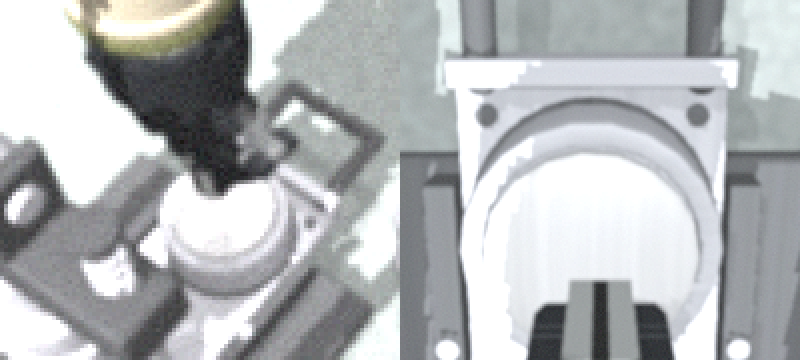

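The view shows the tips still just above the shell, with their front edge at about (320,240) in the wrist image. The real tips sit higher than the nominal TCP, so I'll go on down under guard.

```bash
python3 - <<'E'
from workcell import bot
from h import *
np.set_printoptions(precision=4,suppress=True)
p=np.array([.4905,-.062,.0])+.003*d
def rep(g):
    s=bot.sense();print(g,s["time"],s["ee_pos"],s["wrist_force"]);return s
for z in np.arange(.055,.027,-.003):
    g=bot.move_l(p+[0,0,z],q,velocity=.012,guard=10);s=rep(g)
    if g or s["wrist_force"][2]>8: break
E
```

```text
False 11.7167 [ 0.4898 -0.059   0.0549] [0.1452 0.639  0.3806]
False 12.1167 [ 0.4897 -0.0591  0.0519] [-0.6292 -0.3525  0.2236]
False 12.5167 [ 0.4897 -0.0591  0.0489] [-0.6123  0.444   0.7765]
False 12.9167 [ 0.4897 -0.0591  0.0459] [ 0.5297 -1.0296  0.289 ]
False 13.3167 [ 0.4897 -0.0591  0.0429] [ 0.0947  0.0172 -0.5816]
False 13.7167 [ 0.4897 -0.0591  0.0399] [-0.3267 -0.9748  0.631 ]
False 14.1167 [ 0.4897 -0.0591  0.0369] [-0.303  -0.7725 -0.565 ]
False 14.5167 [ 0.4897 -0.0591  0.0339] [-0.2072 -0.2722 -0.8436]
False 14.9167 [ 0.4897 -0.0591  0.0309] [ 0.8512 -0.455  -0.3651]
False 15.3167 [ 0.4898 -0.0591  0.0279] [-1.0141 -0.3924 -0.4364]
```

```bash
python3 - <<'E'
from workcell import bot
import cv2,numpy as np
im=bot.capture("side")["img"][180:300,180:310,::-1];b=cv2.resize(im,(390,360),interpolation=3)
w=cv2.resize(bot.capture("wrist")["img"][100:280,220:420,::-1],(400,360),interpolation=3)
cv2.imwrite("pics/c4.png",cv2.convertScaleAbs(np.hstack([b,w]),alpha=1.3,beta=10))
E
```

```text
(no output)
```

View pics/c4.png

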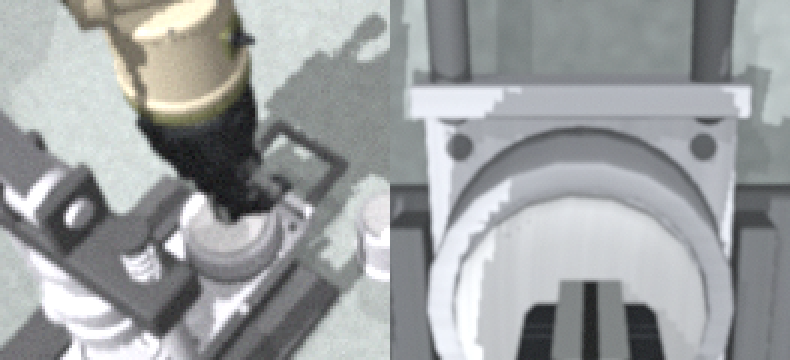

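```bash
python3 - <<'E'
from workcell import bot
from h import *
np.set_printoptions(precision=4,suppress=True)
p=np.array([.4905,-.062,.0])+.003*d
for z in np.arange(.025,-.006,-.003):
    g=bot.move_l(p+[0,0,z],q,velocity=.012,guard=10)
    s=bot.sense();print(g,s["time"],s["ee_pos"],s["wrist_force"],s["gripper_width"])
    if g or s["wrist_force"][2]>8: break
E
```

```text
False 15.8167 [ 0.4898 -0.0591  0.0249] [-0.284   0.6914  0.1447] -4.2344602249987226e-05
True 16.0667 [ 0.4898 -0.0591  0.0235] [-1.1984  0.527   9.5724] 4.430530382870407e-05
```

```bash
python3 - <<'E'
from workcell import bot
from h import *
np.set_printoptions(precision=4,suppress=True)
p=np.array([.4905,-.062,.0])+.003*d
for z in (.0225,.0215,.0205,.0195,.0185,.0175,.0165,.0155):
    g=bot.move_l(p+[0,0,z],q,velocity=.006,guard=8)
    s=bot.sense();print(g,s["time"],s["ee_pos"],s["wrist_force"])
    if g or s["wrist_force"][2]>14: break
im=bot.capture("side")["img"][180:300,180:310,::-1];b=cv2.resize(im,(390,360),interpolation=3) if 0 else None
E
```

```text
False 16.3167 [ 0.4899 -0.0591  0.0234] [-2.5798 -0.0001 18.1714]
```

```bash
python3 - <<'E'
from workcell import bot
from h import *
import cv2
np.set_printoptions(precision=4,suppress=True)
s=bot.sense();e=s["ee_pos"];print(s["time"],s["wrist_force"],s["ft_torque"],s["joint_torque"])
c=bot.capture("side");w=bot.capture("wrist")
for z in (.0235,.03,.045,.06):
    r=pix(w,320,240,z)-e; print("w",z,r@d,r@[d[1],-d[0],0])
def proj(c,p):
    k=c["T"][:3,:3].T@(np.array(p)-c["T"][:3,3]);f=200/np.tan(np.radians(c["vfov"])/2);return c["cx"]+f*k[0]/-k[2],c["cy"]-f*k[1]/-k[2]
print("side tcp",proj(c,e),proj(c,[e[0],e[1],.06]),"f wrist",200/np.tan(np.radians(w["vfov"])/2))
for o in (-.011,.011): print("wrist tcp face",proj(w,e+o*d), proj(w,e+o*d+[0,0,.036]))
b=cv2.resize(c["img"][190:290,200:300,::-1],(400,400),interpolation=3)
a=cv2.resize(w["img"][110:310,220:420,::-1],(400,400),interpolation=3)
cv2.imwrite("pics/c5.png",cv2.convertScaleAbs(np.hstack([b,a]),alpha=1.15))
E
```

```text
16.3667 [-3.2159  0.7216 19.1897] [ 0.0891  0.6289 -0.0893] [  0.1134 -52.6138   3.4981  -8.2934  -0.0624  -0.9772   0.0064]
w 0.0235 -0.005924119315709513 0.0006989580267457074
w 0.03 -0.003076061162112236 0.0006915366528084034
w 0.045 0.003496380730804565 0.0006744104052607286
w 0.06 0.010068822623721354 0.0006572841577130505
side tcp (np.float64(258.9303081242511), np.float64(259.0144704073092)) (np.float64(256.63052439842096), np.float64(251.55073761426468)) f wrist 350.0770511228122
wrist tcp face (np.float64(318.7461524990516), np.float64(248.36213715644743)) (np.float64(318.59113524470683), np.float64(282.1256218320197))
wrist tcp face (np.float64(318.6737700898062), np.float64(210.79454906096598)) (np.float64(318.4961926931515), np.float64(237.4611104266153))
```

View pics/c5.png

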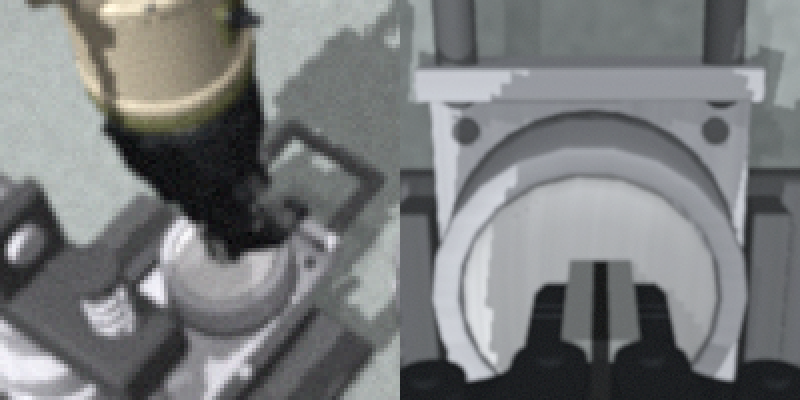

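Measured from the wrist camera, the real tips are about 36 mm behind the reported TCP, so this firm contact puts them near z 0.0595, which is flush. I'll lift off and check independently by comparing the shell's shift in the side view against the first picture.

```bash
python3 - <<'E'
from workcell import bot
from h import *
import cv2
np.set_printoptions(precision=4,suppress=True)
p=np.array([.4905,-.062,.0])+.003*d
bot.move_l(p+[0,0,.09],q,velocity=.08)
bot.move_l(np.array([.4665,.0349,.09])+.035*d,q,velocity=.12)
s=bot.sense();print(s["time"],s["ee_pos"],s["wrist_force"])
for zz in(-.014,-.005):print(bot.solve_ik(np.array([.4665,.0349,zz])+.035*d,q) is not None)
old=cv2.imread("pics/side0.png");c=bot.capture("side");new=c["img"][:,:,::-1].copy();cv2.imwrite("pics/side1.png",new)
cv2.imwrite("pics/wr5.png",bot.capture("wrist")["img"][:,:,::-1])
def proj(c,p):
    k=c["T"][:3,:3].T@(np.array(p)-c["T"][:3,3]);f=200/np.tan(np.radians(c["vfov"])/2);return np.array([c["cx"]+f*k[0]/-k[2],c["cy"]-f*k[1]/-k[2]])
print("expected 5mm shift",proj(c,[.4925,-.063,.0595])-proj(c,[.4925,-.063,.0645]))
g=lambda i:cv2.cvtColor(i,cv2.COLOR_BGR2GRAY).astype(np.float32)
def sh(x0,x1,y0,y1):
    W=np.eye(2,3,dtype=np.float32)
    try: cc,W=cv2.findTransformECC(g(old)[y0:y1,x0:x1],g(new)[y0:y1,x0:x1],W,cv2.MOTION_TRANSLATION); return cc,W[:,2]
    except cv2.error as e: return "fail"
print("shell",sh(240,272,238,262),"lower die",sh(240,277,262,278),"press",sh(150,240,260,370),"slide end/handle",sh(262,300,222,262))
v=np.hstack([cv2.resize(i[225:285,232:292],(400,400),interpolation=3) for i in(old,new)])
cv2.imwrite("pics/cmp.png",cv2.convertScaleAbs(v,alpha=1.2))
E
```

```text
18.7083 [0.4584 0.0683 0.09  ] [-0.2428 -0.3031  0.1259]
True
True
expected 5mm shift [0.3291 1.05  ]
shell (0.8452976126831094, array([-0.1876,  0.431 ], dtype=float32)) lower die (0.9157644624252741, array([-0.0933,  0.4   ], dtype=float32)) press (0.9912074659761446, array([-0.0274, -0.0466], dtype=float32)) slide end/handle (0.9530590523321212, array([0.2102, 0.0681], dtype=float32))
```

View pics/cmp.png

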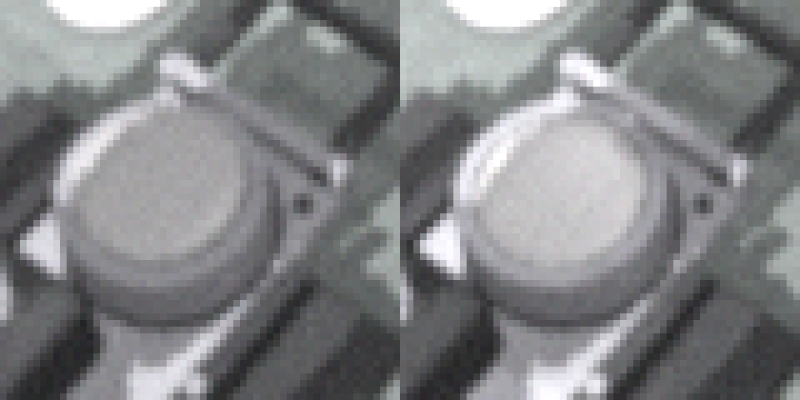

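The comparison is clear. In the left (before) picture the shell hid the upper rim at (150,105). In the right (after) picture the rim ring shows all round it, so the shell is down and flush, and nothing else has moved. Next I'll push the slide, with the real tips at ee z + 36 mm.

```bash
python3 - <<'E'
from workcell import bot
from h import *
import cv2
np.set_printoptions(precision=4,suppress=True)
ram=np.array([.5160,-.1720,0])
P=lambda y,z:ram+y*d+[0,0,z]
def rep(g):
    s=bot.sense();print(g,s["time"],(s["ee_pos"]-ram)@d,s["ee_pos"][2],s["wrist_force"]);return s
bot.move_l(P(.252,.03),q,velocity=.1)
rep(bot.move_l(P(.252,-.014),q,velocity=.05,guard=6))
rep(bot.move_l(P(.218,-.014),q,velocity=.03,guard=10))
rep(bot.move_l(P(.135,-.014),q,velocity=.035,guard=12))
E
```

```text
False 20.5917 0.25196182221391655 -0.013858710128530391 [ 0.5075  0.4194 -0.0552]
False 21.875 0.21794854428786126 -0.0139829563013662 [ 0.6782  1.3374 -0.3159]
False 24.4 0.13503222194455766 -0.013993183616310412 [0.5335 2.3345 0.0508]
```

```bash
python3 - <<'E'
from workcell import bot
from h import *
import cv2
np.set_printoptions(precision=4,suppress=True)
ram=np.array([.5160,-.1720,0])
P=lambda y,z:ram+y*d+[0,0,z]
g=bot.move_l(P(.098,-.014),q,velocity=.012,guard=10)
s=bot.sense();print(g,s["time"],(s["ee_pos"]-ram)@d,s["wrist_force"])
g2=bot.move_l(s["ee_pos"]-.003*d,q,velocity=.006,guard=8)
s=bot.sense();print(g2,s["time"],(s["ee_pos"]-ram)@d,s["wrist_force"])
E
```

```text
True 26.2167 0.11426508454031009 [-0.1474  0.7212  0.7065]
True 26.6667 0.11430907149284848 [1.1418 0.5472 1.1492]
```

```bash
python3 - <<'E'
from workcell import bot
from h import *
np.set_printoptions(precision=4,suppress=True)
e=bot.sense()["ee_pos"]
bot.move_l(e+.05*d,q,velocity=.05)
bot.move_l(e+.05*d+[0,0,.13],q,velocity=.1)
bot.move_l(e+.12*d+[0,0,.2],q,velocity=.12)
s=bot.sense();print(s["time"],s["ee_pos"],s["wrist_force"])
import cv2
w=bot.capture("wrist");cv2.imwrite("pics/end.png",w["img"][:,:,::-1])
# dark bar rows of the handle along the press axis, from the wrist view, as distance from the ram axis at z .033
ram=np.array([.5160,-.1720,0]);f=200/np.tan(np.radians(w["vfov"])/2);T=w["T"]
for y in np.arange(.085,.125,.003):
    v=[]
    for x in (-.015,-.008,.008,.015):
        k=T[:3,:3].T@(ram+y*d+x*np.array([d[1],-d[0],0])+[0,0,.033]-T[:3,3])
        u,r=w["cx"]+f*k[0]/-k[2],w["cy"]-f*k[1]/-k[2];v.append(int(w["img"][int(r+.5),int(u+.5)].mean()))
    print(round(y,3),v)
E
```

```text
30.2333 [0.4601 0.0552 0.1852] [-0.1283  0.7045 -0.3625]
0.085 [25, 21, 23, 20]
0.088 [21, 22, 21, 24]
0.091 [24, 22, 22, 24]
0.094 [19, 23, 19, 25]
0.097 [22, 20, 19, 22]
0.1 [23, 20, 19, 22]
0.103 [25, 27, 57, 21]
0.106 [20, 35, 82, 24]
0.109 [21, 76, 144, 22]
0.112 [25, 105, 163, 22]
0.115 [81, 98, 109, 91]
0.118 [81, 84, 86, 86]
0.121 [85, 86, 85, 85]
0.124 [84, 85, 86, 85]
```

The fingers block that view, so I'll check the slide's bright end edge in the side view instead. It should be about 45 mm from the ram axis when home.

```bash
python3 - <<'E'
from workcell import bot
from h import *
ram=np.array([.5160,-.1720,0])
for n in("side","top"):
  w=bot.capture(n);f=200/np.tan(np.radians(w["vfov"])/2);T=w["T"]
  for x in(-.03,0,.02,.03):
    v=[]
    for y in np.arange(.02,.15,.005):
        k=T[:3,:3].T@(ram+y*d+x*np.array([d[1],-d[0],0])+[0,0,.028]-T[:3,3])
        u,r=w["cx"]+f*k[0]/-k[2],w["cy"]-f*k[1]/-k[2];v.append(int(w["img"][int(r+.5),int(u+.5)].mean()))
    print(n,x,v)
E
```

```text
side -0.03 [70, 84, 86, 81, 79, 112, 132, 145, 161, 61, 50, 49, 57, 47, 58, 68, 86, 64, 73, 74, 81, 88, 99, 94, 97, 99]
side 0 [78, 46, 34, 36, 36, 37, 30, 40, 39, 37, 44, 59, 51, 50, 55, 46, 54, 59, 61, 62, 56, 64, 96, 101, 100, 96]
side 0.02 [150, 134, 96, 87, 119, 93, 199, 104, 60, 58, 57, 61, 45, 50, 52, 45, 58, 53, 55, 61, 54, 67, 104, 101, 98, 101]
side 0.03 [132, 96, 81, 71, 113, 159, 211, 127, 85, 82, 80, 75, 61, 65, 65, 60, 51, 50, 57, 60, 61, 64, 96, 98, 97, 105]
top -0.03 [86, 55, 90, 83, 86, 137, 119, 42, 57, 50, 44, 55, 47, 51, 85, 108, 106, 104, 109, 106, 105, 110, 81, 54, 62, 112]
top 0 [118, 75, 103, 59, 48, 97, 76, 48, 42, 43, 45, 44, 45, 41, 109, 108, 106, 108, 106, 108, 107, 96, 51, 65, 78, 109]
top 0.02 [139, 76, 55, 74, 89, 98, 74, 50, 41, 45, 43, 43, 45, 45, 105, 104, 108, 107, 107, 108, 104, 71, 51, 94, 109, 110]
top 0.03 [47, 65, 98, 56, 60, 138, 78, 61, 55, 43, 39, 38, 44, 47, 92, 97, 94, 100, 99, 97, 104, 56, 57, 96, 99, 100]
```

```bash
python3 -c "
from workcell import bot
print(bot.hand_in())"
```

```text
the job is handed in; nothing more can be done
None
```

The shell is pressed flush, the die slide is pushed gently in to its firm stop, and the arm is drawn back clear; the job was handed in at about 30 s, with no verdict shown.

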